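# Build a press support stack in staggered courses

## Task

Finish the support stack on the steel base plate the way bricks are laid. One long bar already lies against the plate's end stop: lay another long bar end to end with it, then lay the second course on top, the half-length bar against the end stop and the last long bar end to end with it, so that it bridges the joint below by half its length. Leave every bar lying flat, in line with the plate and closed up with its neighbour, and do not disturb the tin or the stopwatch.

Things in the scene. Friction and masses are not known exactly. Their poses are not given: they have to be found in the camera images.
- bed: Fixed dark steel base plate 64 (x) x 284 (y) x 10 mm (z), origin at the centre of its underside. Its y axis runs along the courses, to the upright steel end stop at its +y (left) end: 50 wide, 17 thick, top at z = 58, working face at y = +125 mm. Courses lie on the centre line x = 0: undersides of the first at z = 10, of the second (on the first) at z = 35.
- first_bar: Loose plain pale aluminium bar, 120 long (own y) x 40 wide (own x) x 25 mm high (own z), about 0.32 kg, with two dark dots on its top. Origin at the centre of its underside. Already laid on the plate's centre line against the end stop, own y along the plate's y; it is loose and must stay there.
- long_bar_1: Loose plain pale aluminium bar, 120 long (own y) x 40 wide (own x) x 25 mm high (own z), about 0.32 kg, with two dark dots on its top. Origin at the centre of its underside. Lies on the worktable in front of the plate, roughly pointing away from the robot. The two long bars are alike and may be used in either place.
- long_bar_2: Loose plain pale aluminium bar, 120 long (own y) x 40 wide (own x) x 25 mm high (own z), about 0.32 kg, with two dark dots on its top. Origin at the centre of its underside. Like long_bar_1, on the worktable in front of the plate.
- half_bar: Loose plain pale aluminium bar, 60 long (own y) x 40 wide (own x) x 25 mm high (own z), about 0.16 kg, with one dark dot on its top. Origin at the centre of its underside. The half-length bar, on the worktable in front of the plate beside the long ones.
- screw_tin: Round white tin, 64 mm diameter, 25 mm high, origin at the centre of its underside; a bystander on the table to the right.
- stopwatch: Small dark grey desk stopwatch with two buttons, 50 x 62 x 19 mm, origin at the centre of its underside; a bystander on the table to the left.
Not all that is in view belongs to the job. Leave any orange or yellow look-alike of the half_bar alone.

How it is judged (in metres and radians):
On the way:
1. a second long bar lies on the plate, end to end with the first (((x of long_bar_1 in the frame of bed between -0.008 and 0.008 m and z of long_bar_1 in the frame of bed between 0.007 and 0.013 m and angle between the y axis of long_bar_1 and the y axis of bed, either way round below 0.07 rad and angle between long_bar_1's own z axis and vertical below 0.05 rad and distance between long_bar_1 and first_bar below 0.127 m) or (x of long_bar_2 in the frame of bed between -0.008 and 0.008 m and z of long_bar_2 in the frame of bed between 0.007 and 0.013 m and angle between the y axis of long_bar_2 and the y axis of bed, either way round below 0.07 rad and angle between long_bar_2's own z axis and vertical below 0.05 rad and distance between long_bar_2 and first_bar below 0.127 m))), for 0.2 s.
At the end, for the whole second after the job is handed in: On the plate: first bar by the stop, a long bar end to end with it. On top: half bar by the stop, the other long bar end to end with it. Gaps under 7 mm; all flat (height within 3 mm), within 8 mm of the plate's centre line and 4 degrees of its direction, at rest (x of first_bar in the frame of bed between -0.008 and 0.008 m and z of first_bar in the frame of bed between 0.007 and 0.013 m and angle between the y axis of each of first_bar, half_bar and the y axis of bed, either way round below 0.07 rad and angle between each of first_bar, half_bar's own z axis and vertical below 0.05 rad and y of first_bar in the frame of bed above 0.058 m and x of half_bar in the frame of bed between -0.008 and 0.008 m and z of half_bar in the frame of bed between 0.032 and 0.038 m and y of half_bar in the frame of bed above 0.088 m and linear speed of each of first_bar, long_bar_1, long_bar_2, half_bar below 0.01 m/s and (((x of long_bar_1 in the frame of bed between -0.008 and 0.008 m and z of long_bar_1 in the frame of bed between 0.007 and 0.013 m and angle between the y axis of long_bar_1 and the y axis of bed, either way round below 0.07 rad and angle between long_bar_1's own z axis and vertical below 0.05 rad and distance between long_bar_1 and first_bar below 0.127 m) and (x of long_bar_2 in the frame of bed between -0.008 and 0.008 m and z of long_bar_2 in the frame of bed between 0.032 and 0.038 m and angle between the y axis of long_bar_2 and the y axis of bed, either way round below 0.07 rad and angle between long_bar_2's own z axis and vertical below 0.05 rad and distance between long_bar_2 and half_bar below 0.097 m)) or ((x of long_bar_2 in the frame of bed between -0.008 and 0.008 m and z of long_bar_2 in the frame of bed between 0.007 and 0.013 m and angle between the y axis of long_bar_2 and the y axis of bed, either way round below 0.07 rad and angle between long_bar_2's own z axis and vertical below 0.05 rad and distance between long_bar_2 and first_bar below 0.127 m) and (x of long_bar_1 in the frame of bed between -0.008 and 0.008 m and z of long_bar_1 in the frame of bed between 0.032 and 0.038 m and angle between the y axis of long_bar_1 and the y axis of bed, either way round below 0.07 rad and angle between long_bar_1's own z axis and vertical below 0.05 rad and distance between long_bar_1 and half_bar below 0.097 m)))); the robot touches nothing.
It fails at once if the tin is pushed more than 20 mm (distance of screw_tin from where it was at the start of the episode above 0.02 m).
It fails at once if the stopwatch is pushed more than 20 mm (distance of stopwatch from where it was at the start of the episode above 0.02 m).
It also fails if it takes over 67 s, if anything falls off the work surface, if the arm or the gripper's body presses on something with over 40 N, if the wrist force passes 120 N, or if a joint passes its speed limit or range.

## Robot

A 7-joint arm with a two-finger parallel gripper is mounted at the origin on a cart in front of the work surface, level with it; the furniture and walls round the work are solid. World frame = base frame: x ahead of the robot, y to its left, z up, the work surface at z = 0. Lengths are in m, angles in degrees, forces in N, time in s.
With the tool pointing down it reaches from about 0.4 to 0.85 m from the base axis. Payload 4.4 kg.
Tool frame: the origin (TCP) lies midway between the tips of the shut fingers; the grasp point (between the pads) lies 19 mm behind it (manip.pinch_z is the distance from the TCP to the grasp point, in m); z points along the fingers, y is the direction in which the jaws open and shut (so a half turn about z gives the same grasp; the last joint's range is limited). The gripper opens to 94 mm and grips with 3 to 60 N. Pads are 16 mm wide; open, the fingers measure 119 mm over their backs; the gripper's body (75 mm by 177 mm) begins 78 mm behind the grasp point.
Start: joints at [68.709, 36.005, 2.206, 86.941, -1.547, 57.084, -1.146], TCP at [0.196, -0.62, 0.205] pointing down, gripper open.
Joint ranges: [-175.42, 175.42], [-21.48, 121.26], [-71.46, 75.88], [10.55, 141.38], [-63.04, 243.04], [13.31, 113.54], [-168.57, 168.57]. Speed limits (degrees/s): [147.25, 147.25, 180, 180, 180, 180, 180].

## Interface

Orientations are given as [roll, pitch, yaw] about the fixed x, y, z axes, in that order (R = Rz(yaw) Ry(pitch) Rx(roll)).
In Python, from rig import monitor, get_image, camera_info, manip, boxes_of, silhouettes, landmark_of gives the robot as it stands.
- The arm moves only by the shell command python3 -m pendant 'ROWS' [OPENING] [FORCE]. ROWS is JSON, a list that holds one entry, the list of rows, each a list of 6 numbers: the shift along the tool's x, y, z in m, then the turn, a rotation vector about the tool's x, y, z in units of 5 degrees (1.0 is 5 degrees). In form: [[[dx, dy, dz, rx, ry, rz], ...]]. A call has 1 to 20 rows; each row shifts and turns the commanded pose from where the row before left it, along the tool's axes as they then stand; what a row does not reach is not made up. A row lasts 1/10 s, in which the tool goes at most 50 mm and 8.59 degrees, less where a joint would pass 70% of its speed; a pose out of reach is approached as far as the arm can. A call with a gripper value outside its range is refused whole. OPENING is the gripper's target within -1 to 1 (fully open at 1, half-way at 0, shut at -1), set as the call begins (- or left out, the last holds). The fingers move at their own pace and stop on an object; FORCE is the grip in N (left out, the last holds). Time passes only in rows, so rows that do not move let the fingers close. It gives the time, the measured TCP pose, the force and the opening at its end, in the units of the state.
- monitor.sense(): the state, without advancing time (a new reading comes with each control period).
- get_image(name): name is "scene" or "top" or "wrist"; returns the picture (480x640x3 uint8, blue, green, red); there is no depth.
- camera_info(name): a dict with "vertical_fov" (degrees; the focal length in pixels is half the picture's height over the tangent of half this angle, whatever the lens; pixels are square), "cx", "cy" (the principal point, pixels), "position" and "rotation" of the camera in the world; the wrist camera has in their place "mount" (4x4, takes a point from camera to tool coordinates, whose origin is the TCP and whose axes are the flange's). Camera axes: x right, y down, z forward; pixel columns grow to the right and rows downward; lengths in m; the calibration is good to about 2 mm. A picture is of the moment at which its call begins: read the wrist's pose just before it. camera_info takes no time and is no camera call.
- manip.sign_off(): hands the job in, once; it reports no verdict.
Trained networks look in the newest picture that a camera, given by its name, has taken for a name from the list of things; names that differ only in an ending like _2 or _b are one class to them, and where a whole thing is asked for, a point or a joint stands for the part that bears it (a point fixed in the world has none). Each returns a list of dicts, best first, with "confidence" (0 to 1); they miss things now and then, are a little off and sometimes report something else, mostly with a low value. They report only what shows in the picture. A call takes as long as a camera call. They do not tell look-alikes from the thing itself.
- boxes_of(camera, name): "position" ([row, column] as shares, 0 to 1, of the picture: columns of its width, rows of its height, amid what is visible of it).
- silhouettes(camera, name): "mask" (480x640 bool, what is visible of it) and "position" ([row, column] as shares, 0 to 1, of the picture: columns of its width, rows of its height, amid what is visible of it).
- landmark_of(camera, name): "position" ([row, column] as shares, 0 to 1, of the picture: columns of its width, rows of its height: a listed point, or the origin of a listed thing).
The state is a dict: "time_s": time; "joint_pos": joint angles; "dq": joint speeds; "joint_torque": joint torques, N m; "eef_pos": TCP position; "ee_rot": TCP orientation; "wrist_force": force on the tool from outside, world axes, zero at the start; "ft_torque": the same for the moment, N m; "opening": opening from 0.0 (shut) to 1.0 (fully open).
Only numpy, scipy, OpenCV 4.12 (cv2) and the standard library are available. Lean on these libraries where they do the work, as an engineer would, in place of code of your own. Each camera call takes 0.05 s, during which the arm holds its last target.

## Working session

There is one attempt and no reset: what is moved stays moved. The work goes in short steps, Python scripts to look and compute and a shell command to move; the robot and the scene stay as the last step left them, time stands still between calls to the robot, and variables do not carry over. Pictures are saved under pics/ and viewed, and the job is handed in when it is done.

```bash
ls; mkdir -p pics; python3 - <<'E'
from rig import monitor,get_image,camera_info
import cv2
s=monitor.sense();print(s)
for n in("scene","top","wrist"):
    cv2.imwrite(f"pics/{n}0.png",get_image(n));print(n,camera_info(n))
E
```

```text
pics
{'time_s': 0.0, 'joint_pos': array([68.71064755, 36.05408135,  2.20271105, 86.99444498, -1.54436661,
       57.08210457, -1.14620917]), 'dq': array([ 0.09188721,  0.02170039, -0.12668977,  0.02272922, -0.06667488,
       -0.04844169, -0.01363792]), 'joint_torque': array([ 6.51963201e-04, -5.49720991e+01,  1.14379361e+00, -1.86634308e+01,
       -5.20714244e-02,  2.35169224e-02,  1.66414911e-04]), 'eef_pos': array([ 0.19548932, -0.61923931,  0.20461752]), 'ee_rot': array([-1.79899096e+02,  3.32154799e-03,  1.75203413e+01]), 'wrist_force': array([ 0.44868518, -0.12412029, -0.9833205 ]), 'ft_torque': array([-0.01621544, -0.00416769, -0.0233336 ]), 'opening': 1.00041569304076}
scene {'vertical_fov': 55.425305638147535, 'cx': 319.1340884253734, 'cy': 245.33094175975515, 'position': array([-0.04210158,  0.71645154,  0.48099551]), 'rotation': array([-116.04877541,   -1.41583027, -140.88627031])}
top {'vertical_fov': 57.69701479987751, 'cx': 321.1117118675526, 'cy': 238.89858807974642, 'position': array([0.27687398, 0.00854097, 1.02297843]), 'rotation': array([-165.23446776,    0.26643871,  -93.61647828])}
wrist {'vertical_fov': 69.88377363518742, 'cx': 319.7738249980461, 'cy': 239.2321507503814, 'mount': array([[-3.39231668e-04, -9.70596019e-01, -2.40714049e-01,
         7.01092364e-02],
       [ 9.99999723e-01, -4.88595078e-04,  5.60818381e-04,
        -8.74588392e-04],
       [-6.61939787e-04, -2.40713792e-01,  9.70595916e-01,
        -1.80455202e-01],
       [ 0.00000000e+00,  0.00000000e+00,  0.00000000e+00,
         1.00000000e+00]])}
```

View pics/scene0.png

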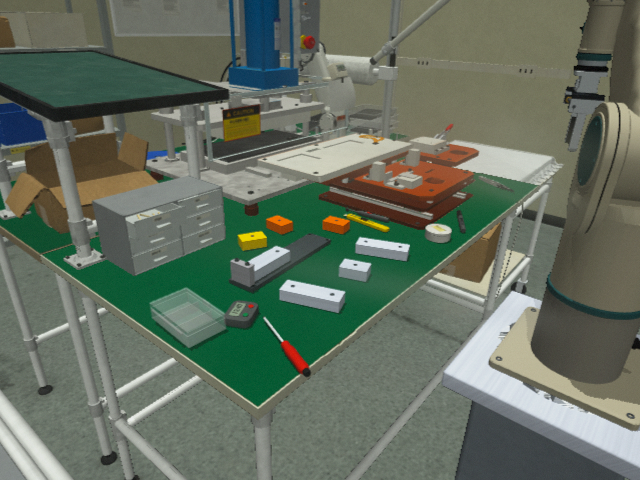

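View pics/top0.png

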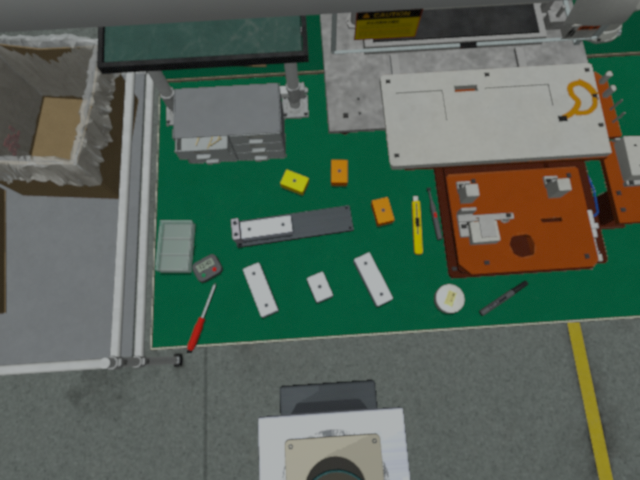

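The top view shows three white bars on the table: long at (260,290), half at (319,287) and long at (373,279). The plate with the first bar is at (293,225). The orange and yellow look-alikes are at (382,210), (340,172) and (294,181). The one white piece with a single dot, at (319,287), is the half bar.

```bash
cat > h.py <<'E'
import numpy as np,cv2
from scipy.spatial.transform import Rotation as Ro
from rig import monitor,get_image,camera_info,boxes_of,silhouettes,landmark_of
def cam(name,st=None):
    c=camera_info(name); f=240/np.tan(np.radians(c['vertical_fov']/2))
    if name=='wrist':
        T=np.eye(4);T[:3,:3]=Ro.from_euler('xyz',st['ee_rot'],degrees=True).as_matrix();T[:3,3]=st['eef_pos']
        M=T@c['mount'];R,p=M[:3,:3],M[:3,3]
    else: R=Ro.from_euler('xyz',c['rotation'],degrees=True).as_matrix();p=c['position']
    return f,c['cx'],c['cy'],R,p
def unproj(C,uv,z):
    f,cx,cy,R,p=C;uv=np.atleast_2d(uv).astype(float)
    d=np.c_[(uv[:,0]-cx)/f,(uv[:,1]-cy)/f,np.ones(len(uv))]@R.T
    return (p+d*((z-p[2])/d[:,2])[:,None])[:,:2]
def proj(C,P):
    f,cx,cy,R,p=C;q=(np.atleast_2d(P)-p)@R
    return np.c_[cx+f*q[:,0]/q[:,2],cy+f*q[:,1]/q[:,2]]
def boxc(x,y,yaw,L,W,z0,z1):
    c,s=np.cos(yaw),np.sin(yaw)
    a=[(sx*W/2,sy*L/2) for sx,sy in((1,1),(1,-1),(-1,-1),(-1,1))]
    return np.array([[x+c*u-s*v,y+s*u+c*v,z] for z in(z0,z1) for u,v in a])
def fitbox(C,mask,x,y,yaw,L,W,z0,z1):
    """refine x,y,yaw (box own y along length) to mask by hull IoU"""
    from scipy.optimize import minimize
    S=4
    ys,xs=np.where(mask);u0,v0=xs.min()-12,ys.min()-12;w,h=np.ptp(xs)+25,np.ptp(ys)+25
    m=cv2.resize(mask[max(v0,0):v0+h,max(u0,0):u0+w].astype(np.float32),None,fx=S,fy=S,interpolation=cv2.INTER_LINEAR)
    u0,v0=max(u0,0),max(v0,0)
    def cost(p):
        uv=proj(C,boxc(p[0],p[1],p[2],L,W,z0,z1))
        hull=cv2.convexHull(((uv-[u0,v0]+.5)*S-.5).astype(np.float32)) 
        im=np.zeros(m.shape,np.float32);cv2.fillConvexPoly(im,np.round(hull*16).astype(np.int32),1.,shift=4)
        return np.abs(im-m).sum()/m.sum()
    r=minimize(cost,[x,y,yaw],method='Nelder-Mead',options=dict(initial_simplex=np.array([[x,y,yaw],[x+.006,y,yaw],[x,y+.006,yaw],[x,y,yaw+.08]]),xatol=1e-5,fatol=1e-5))
    return r.x,r.fun
E
python3 - <<'E'
from h import *
im=get_image('top');C=cam('top')
for n in('long_bar_1','half_bar','bed','screw_tin','stopwatch'):
    for d in silhouettes('top',n):
        m=d['mask'];u=d['position'][1]*640;v=d['position'][0]*480
        print(n,round(d['confidence'],2),round(u),round(v),m.sum(),end=' ')
        if m.sum()<50: print();continue
        h={'bed':.01}.get(n,.025)
        pts=unproj(C,np.argwhere(m)[:,::-1],h*.6).astype(np.float32)
        (x,y),(a,b),t=cv2.minAreaRect(pts*1000)
        yaw=np.radians(t) if b>a else np.radians(t)+np.pi/2
        yaw=(yaw+np.pi/2)%np.pi-np.pi/2
        print(np.round([x,y,a,b,np.degrees(yaw)],1),end=' ')
        if n in('long_bar_1','half_bar'):
            L=.12 if n[0]=='l' else .06
            if n[0]=='h' and abs(yaw)>10: pass
            r,c=fitbox(C,m,x/1e3,y/1e3,yaw,L,.04,0,.025)
            print(np.round(r[:2],4),round(np.degrees(r[2]),1),round(c,3),end='')
        print()
E
```

```text
long_bar_1 0.91 375 279 994 [ 439.1 -117.6  121.9   46.1  -67.2] [ 0.439  -0.1183] -67.9 0.057
long_bar_1 0.77 258 291 888 [431.  145.2 123.2  40.5 -70.2] [0.4304 0.1446] -69.9 0.1
half_bar 0.93 383 211 450 [ 603.5 -156.3   65.7   44.   -79. ] [ 0.6038 -0.1566] -79.8 0.106
half_bar 0.85 319 284 477 [429.6   6.6  64.9  41.3 -71.1] [0.4292 0.0066] -70.8 0.074
half_bar 0.79 293 180 436 [693.8  52.9  65.7  46.1 -24. ] [0.694 0.053] -25.7 0.124
half_bar 0.71 343 172 455 [711.8 -59.   44.7  70.3  85.5] [ 0.7112 -0.0603] 83.8 0.101
bed 0.83 310 225 2087 [582.2  65.1  71.6 291.8   3.7] 
bed 0.4 208 263 566 [491.8 269.3  54.3  64.4  26. ] 
screw_tin 0.97 448 299 696 [ 382.3 -289.5   64.4   67.7   39. ] 
stopwatch 0.58 209 265 545 [490.1 266.5  52.7  62.9  24.2]
```

```bash
python3 -m pendant '[[[0.027,-0.033,-0.003,0,0,0],[0.027,-0.033,-0.003,0,0,0],[0.027,-0.033,-0.003,0,0,0],[0.027,-0.033,-0.003,0,0,0],[0.027,-0.033,-0.003,0,0,0],[0.027,-0.033,-0.003,0,0,0],[0.027,-0.033,-0.003,0,0,0],[0.027,-0.033,-0.003,0,0,0],[0.027,-0.033,-0.003,0,0,0],[0.027,-0.033,-0.003,0,0,0],[0.027,-0.033,-0.003,0,0,0],[0.027,-0.033,-0.003,0,0,0],[0.027,-0.033,-0.003,0,0,0],[0.027,-0.033,-0.003,0,0,0],[0.027,-0.033,-0.003,0,0,0],[0.027,-0.033,-0.003,0,0,0],[0,0,0,0,0,0],[0,0,0,0,0,0]]]' 1 30
python3 - <<'E'
from h import *
s=monitor.sense();print(s['time_s'],s['eef_pos'],s['ee_rot'])
cv2.imwrite('pics/w1.png',get_image('wrist'))
C=cam('wrist',s)
for n in('long_bar_1','half_bar','bed'):
    for d in silhouettes('wrist',n):
        m=d['mask'];u=d['position'][1]*640;v=d['position'][0]*480
        print(n,round(d['confidence'],2),round(u),round(v),m.sum(),end=' ')
        if m.sum()<50: print();continue
        pts=unproj(C,np.argwhere(m)[:,::-1],.01 if n=='bed' else .015).astype(np.float32)
        (x,y),(a,b),t=cv2.minAreaRect(pts*1000)
        yaw=np.radians(t) if b>a else np.radians(t)+np.pi/2
        yaw=(yaw+np.pi/2)%np.pi-np.pi/2
        print(np.round([x,y,a,b,np.degrees(yaw)],1),end=' ')
        if n!='bed':
            r,c=fitbox(C,m,x/1e3,y/1e3,yaw,.12 if n[0]=='l' else .06,.04,0,.025)
            print(np.round(r[:2],4),round(np.degrees(r[2]),1),round(c,3),end='')
        print()
E
```

```text
time_s: 2.25
eef_pos: [0.4487, 0.0142, 0.2535]
ee_rot: [180.0, 0.0, 17.7]
wrist_force: [-0.7, -0.3, 0.3]
opening: 0.997
2.25 [0.44867735 0.01420469 0.25347446] [1.79987166e+02 1.30278060e-02 1.76539539e+01]
long_bar_1 0.81 210 195 3880 [428.4 144.5 122.9  48.2 -70.9] [0.4294 0.1449] -70.7 0.037
long_bar_1 0.77 417 238 2543 [ 439.5 -118.   121.4   46.7  -69.2] [ 0.438 -0.118] -68.5 0.403
long_bar_1 0.35 120 113 2614 [490.6 267.2  52.1  67.9  26.3] [0.4773 0.2976] 25.4 0.369
half_bar 0.93 319 234 1624 [425.7   6.8  64.8  40.7 -70.3] [0.4261 0.0068] -70.5 0.052
half_bar 0.9 360 7 709 [669.3  39.1  24.9  50.4  17.7] [0.6927 0.0522] -26.9 0.041
half_bar 0.76 499 134 2443 [ 602.  -157.2   63.8   51.5  -79.9] [ 0.6014 -0.1577] -80.1 0.042
half_bar 0.73 454 19 1565 [699.4 -58.7  45.1  47.1  85.2] [ 0.7121 -0.0598] 84.6 0.052
bed 0.85 340 94 11431 [579.7  69.5  69.7 304.    4.3]
```

View pics/w1.png

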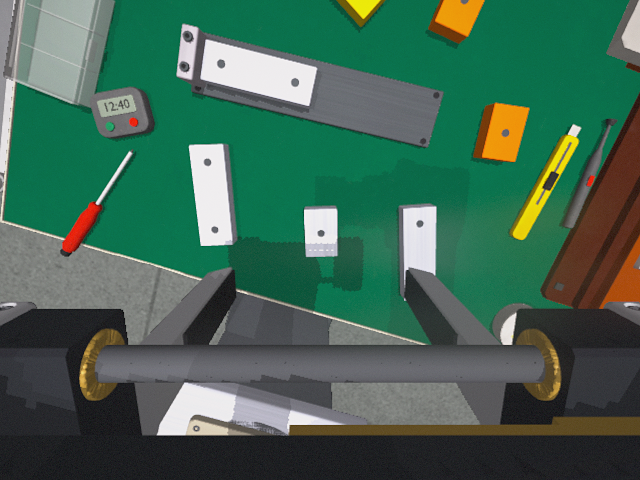

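The wrist view shows long bars at (210,195) and (418,250), and the half bar with its single dot at (321,232). The plate runs from (192,60) to (435,120) with the first bar on it, and the orange block at (502,132) is a look-alike. Next I enlarge the plate and the half bar.

```bash
python3 - <<'E'
import cv2,numpy as np
im=cv2.imread('pics/w1.png')
a=cv2.resize(im[15:155,170:450],None,fx=2.8,fy=2.8,interpolation=cv2.INTER_CUBIC)
b=cv2.resize(im[195:265,280:370],None,fx=2.8,fy=2.8,interpolation=cv2.INTER_CUBIC)
c=np.zeros((a.shape[0]+b.shape[0],a.shape[1],3),np.uint8);c[:a.shape[0]]=a;c[a.shape[0]:,:b.shape[1]]=b
cv2.imwrite('pics/w1c.png',c)
E
```

```text
(no output)
```

View pics/w1c.png

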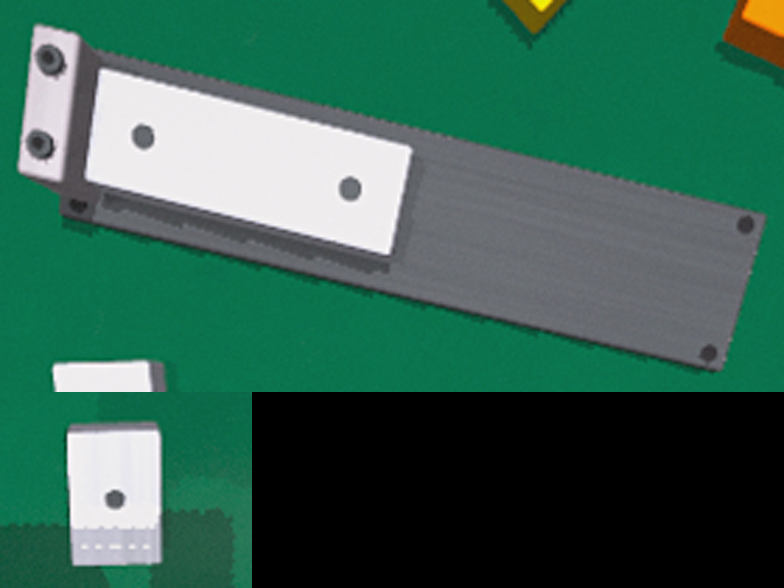

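The enlarged crop confirms the half bar, white with one dot. The first bar's top corners and the plate's right-hand end are sharp. I use these to work out the plate frame.

```bash
python3 - <<'E'
from h import *
from scipy.optimize import least_squares
im=cv2.imread('pics/w1.png')
s=monitor.sense();C=cam('wrist',s)
o=lambda l:np.array(l)/2.8+[170-.32,15-.32]
A=unproj(C,o([(100,68),(412,147),(390,256),(85,179)]),.035);B=unproj(C,o([(765,213),(722,369),(62,213)]),.01)
St=unproj(C,o([(34,24),(80,32),(65,182),(18,172)]),.058)
print(A.round(4),'\n',B.round(4),'\n',St.round(4))
d=lambda p,q:np.linalg.norm(p-q)*1e3
print([d(A[i],A[(i+1)%4]) for i in range(4)],d(B[0],B[1]))
loc=np.array([(20,125),(20,5),(-20,5),(-20,125),(32,-142),(-32,-142)])/1e3
def model(p,l):
    c,s_=np.cos(p[2]),np.sin(p[2]);return p[:2]+l@np.array([[c,s_],[-s_,c]])
for L,P in((loc,np.r_[A,B[:2]]),(np.r_[loc[4:],[[25,142],[25,125],[-25,125],[-25,142]]]if 0 else loc[:4],A)):
    r=least_squares(lambda p:(model(p,L)-P).ravel()*1e3,[.58,.065,.07]);print(r.x[:2].round(4),np.degrees(r.x[2]).round(2),r.fun.reshape(-1,2).round(1).tolist())
# white mask first bar
g=im.min(2);n,lab=cv2.connectedComponents((g>190).astype(np.uint8))
m=lab==lab[65,260];P=unproj(C,np.argwhere(m)[:,::-1],.035).astype(np.float32)*1000
print(m.sum(),cv2.minAreaRect(P),P.mean(0))
for (v,u) in((170,208),(225,330),(220,420)):
    m=lab==lab[v,u];P=unproj(C,np.argwhere(m)[:,::-1],.025).astype(np.float32)*1000;print(m.sum(),cv2.minAreaRect(P),P.mean(0))
E
```

```text
[[0.5906 0.1823]
 [0.5995 0.0632]
 [0.5598 0.0599]
 [0.5515 0.1793]] 
 [[ 0.6243 -0.0805]
 [ 0.5615 -0.0866]
 [ 0.5384  0.1946]] 
 [[0.5929 0.1987]
 [0.5952 0.1829]
 [0.5462 0.1776]
 [0.5445 0.1944]]
[np.float64(119.43091793274967), np.float64(39.88008582607615), np.float64(119.74013081298581), np.float64(39.231767071633286)] 63.13452984631815
[0.5809 0.0569] 4.77 [[-0.2, 0.9], [0.9, 0.4], [0.7, 0.4], [-0.9, 0.5], [0.2, -1.4], [-0.7, -0.7]]
[0.5801 0.0563] 4.18 [[0.3, 0.2], [0.1, -0.4], [-0.0, 0.0], [-0.5, 0.2]]
4351 ((575.390625, 121.47708129882812), (39.36142349243164, 119.16460418701172), 4.238415241241455) [575.60425 121.9758 ]
3224 ((429.6745910644531, 142.30284118652344), (119.22875213623047, 39.22459411621094), 19.251558303833008) [431.82224 143.12767]
1364 ((426.3682556152344, 5.396142959594727), (57.8726921081543, 38.81679916381836), 17.998340606689453) [428.4142     6.054191]
290699 ((366.53045654296875, -13.56201171875), (624.9749145507812, 948.3121948242188), 17.268779754638672) [398.60583   -6.613364]
```

```bash
cat > plan.py <<'E'
import sys;from h import *
def plan(x,y,z,yaw):
    s=monitor.sense();R0=Ro.from_euler('xyz',s['ee_rot'],degrees=True);R1=Ro.from_euler('xyz',[180,0,yaw],degrees=True)
    r=np.degrees((R0.inv()*R1).as_rotvec())/5;d=R1.inv().apply(np.array([x,y,z])-s['eef_pos'])
    print('t',round(s['time_s'],2),'turn',r.round(2),'then shift',d.round(4))
if __name__=='__main__': plan(*map(float,sys.argv[1:5]))
E
python3 plan.py .430 .1425 .004 19.3; python3 -c "
import numpy as np;t=np.radians(4.4)
for l in (-57,93.5,2): print(l,.5805-np.sin(t)*l/1e3,.0567+np.cos(t)*l/1e3)"
```

```text
t 2.45 turn [ 0.01  0.01 -0.39] then shift [ 0.0259 -0.1291  0.2494]
-57 0.5848729846032287 -0.00013200687693445956
93.5 0.5733267708701425 0.14992443233321703
2 0.5803465619437463 0.05869410550445384
```

```bash
python3 -m pendant '[[[0,0,0,0,0,-0.35],[0.006,-0.032,0.02,0,0,0],[0.007,-0.032,0.02,0,0,0],[0.006,-0.032,0.02,0,0,0],[0.007,-0.033,0.02,0,0,0],[0,0,0.04,0,0,0],[0,0,0.04,0,0,0],[0,0,0.035,0,0,0],[0,0,0,0,0,0],[0,0,0,0,0,0]]]' 1 30; python3 plan.py .430 .1425 .004 19.3; python3 - <<'E'
from h import *
s=monitor.sense();im=get_image('wrist');cv2.imwrite('pics/w2.png',im)
C=cam('wrist',s)
for p in boxc(.430,.1425,np.radians(-70.7),.12,.04,.025,.025)[:4]:
    cv2.circle(im,tuple(int(round(t)) for t in proj(C,p)[0]),3,(0,0,255),1)
cv2.imwrite('pics/w2.png',im)
E
```

```text
time_s: 3.45
eef_pos: [0.4307, 0.1436, 0.0587]
ee_rot: [180.0, 0.1, 19.3]
wrist_force: [0.8, 0.1, -0.3]
opening: 1.001
t 3.45 turn [ 0.    0.01 -0.01] then shift [-0.001   0.0008  0.0547]
```

View pics/w2.png

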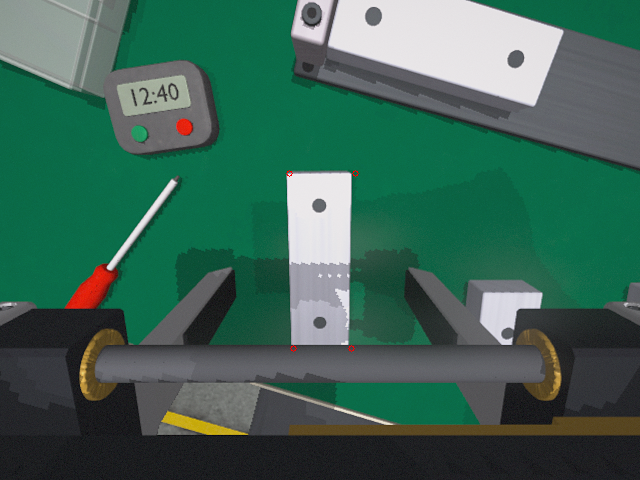

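The bar is centred between the fingers, spanning (290–352, 172–345), and its far corners sit within about 4 px of the prediction. I descend and grip.

```bash
python3 -m pendant '[[[-0.001,0.001,0.03,0,0,0],[0,0,0.016,0,0,0],[0,0,0.008,0,0,0],[0,0,0,0,0,0]]]' 1 30; python3 -m pendant '[[[0,0,0,0,0,0],[0,0,0,0,0,0],[0,0,0,0,0,0],[0,0,0,0,0,0],[0,0,0,0,0,0],[0,0,0,0,0,0]]]' -1 40
```

```text
time_s: 3.9
eef_pos: [0.4314, 0.1429, 0.0056]
ee_rot: [-180.0, -0.1, 19.3]
wrist_force: [-0.5, 0.1, -0.3]
opening: 0.998
time_s: 4.5
eef_pos: [0.4301, 0.1429, 0.0046]
ee_rot: [180.0, 0.0, 19.3]
wrist_force: [1.1, 0.5, 0.5]
opening: 0.527
```

```bash
python3 -m pendant '[[[0,0,0,0,0,0],[0,0,0,0,0,0],[0,0,0,0,0,0],[0,0,0,0,0,0]]]' -1 40; python3 -m pendant '[[[0,0,-0.02,0,0,0],[0,0,-0.04,0,0,0],[0,0,-0.04,0,0,0],[0,0,-0.01,0,0,0],[0,0,0,0,0,0],[0,0,0,0,0,0]]]'; python3 plan.py .5849 -.0001 .10 94.4;python3 plan.py .5849 -.0001 .10 -85.6
```

```text
time_s: 4.9
eef_pos: [0.4301, 0.143, 0.0045]
ee_rot: [-180.0, -0.0, 19.3]
wrist_force: [0.1, 0.7, 0.6]
opening: 0.423
time_s: 5.5
eef_pos: [0.4293, 0.1421, 0.1134]
ee_rot: [180.0, 0.1, 19.2]
wrist_force: [-0.7, -0.0, -4.3]
opening: 0.425
t 5.5 turn [-1.000e-02  2.000e-02 -1.503e+01] then shift [-0.1537  0.1443  0.0134]
t 5.5 turn [3.000e-02 1.000e-02 2.097e+01] then shift [ 0.1537 -0.1443  0.0134]
```

```bash
python3 -m pendant '[[[0,0,0,0,0,-1.5],[0,0,0,0,0,-1.5],[0,0,0,0,0,-1.5],[0,0,0,0,0,-1.5],[0,0,0,0,0,-1.5],[0,0,0,0,0,-1.5],[0,0,0,0,0,-1.5],[0,0,0,0,0,-1.5],[0,0,0,0,0,-1.5],[0,0,0,0,0,-1.5],[-0.025,0.024,0,0,0,0],[-0.025,0.024,0,0,0,0],[-0.026,0.024,0,0,0,0],[-0.026,0.024,0,0,0,0],[-0.026,0.024,0,0,0,0],[-0.026,0.024,0,0,0,0],[0,0,0,0,0,0],[0,0,0,0,0,0],[0,0,0,0,0,0]]]';  python3 plan.py .5849 -.0001 .0155 94.4; python3 - <<'E'
from h import *
s=monitor.sense();im=get_image('wrist');cv2.imwrite('pics/w3.png',im)
E
```

```text
time_s: 7.4
eef_pos: [0.5833, 0.0012, 0.1128]
ee_rot: [-179.8, -0.1, 94.4]
wrist_force: [-0.6, 0.1, -3.0]
opening: 0.424
t 7.4 turn [-0.04 -0.01 -0.  ] then shift [-0.0014  0.0015  0.0973]
```

View pics/w3.png

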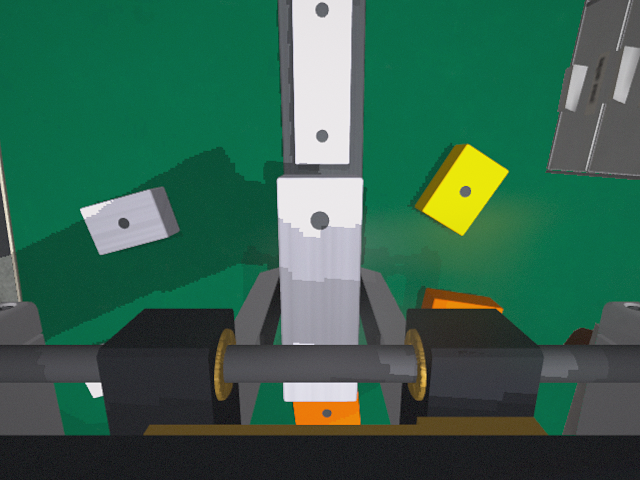

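The held bar's front edge is at (278–362,178), the first bar's end edge at (292–350,163), and both look in line with the plate. I measure both.

```bash
cat > meas.py <<'E'
from h import *
t=np.radians(4.4);O=np.array([.5805,.0567])
def bed(P): 
    d=np.atleast_2d(P)-O;return np.c_[d@[np.cos(t),np.sin(t)],d@[-np.sin(t),np.cos(t)]]*1e3
E
python3 - <<'E'
from meas import *
s=monitor.sense();C=cam('wrist',s)
zt=s['eef_pos'][2]+.0205
print('held',bed(unproj(C,[(277.5,178),(362.5,178.5)],zt)).round(1).tolist())
print('tcp',bed(s['eef_pos'][:2]).round(1))
print('first',bed(unproj(C,[(291.5,163),(349.5,163.5)],.035)).round(1).tolist())
E
```

```text
held [[-20.3, 4.4], [18.8, 4.1]]
tcp [[ -1.2 -55.4]]
first [[-21.9, 8.6], [20.8, 8.3]]
```

```bash
python3 - <<'E'
from meas import *
im=cv2.imread('pics/w3.png')
cv2.imwrite('pics/w3c.png',cv2.resize(im[100:240,250:390],None,fx=4,fy=4,interpolation=cv2.INTER_CUBIC))
E
```

```text
(no output)
```

View pics/w3c.png

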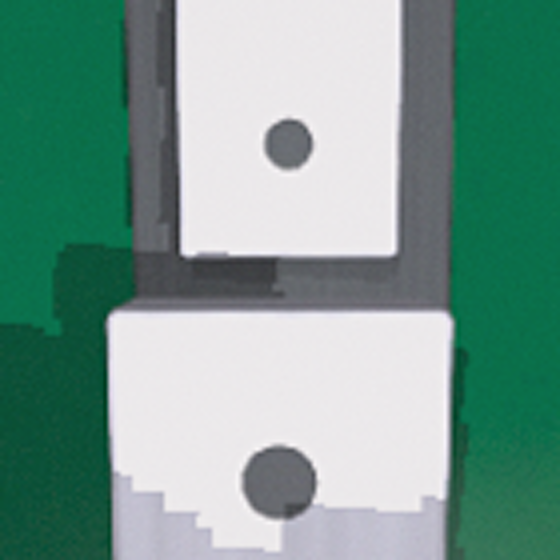

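```bash
python3 - <<'E'
from meas import *
s=monitor.sense();C=cam('wrist',s)
zt=s['eef_pos'][2]+.0205
print('held',bed(unproj(C,[(276.8,177.8),(362.8,178.2)],zt)).round(1).tolist())
print('first',bed(unproj(C,[(295.3,163.8),(349.0,163.8)],.035)).round(1).tolist())
print('bed edges at v130',bed(unproj(C,[(281,130),(363.3,130)],.01)).round(1).tolist())
E
python3 plan.py .5849 -.0001 .0155 94.4
```

```text
held [[-20.6, 4.4], [18.9, 4.3]]
first [[-19.1, 8.1], [20.4, 8.1]]
bed edges at v130 [[-31.7, 33.5], [33.2, 33.4]]
t 7.45 turn [-0.03 -0.01  0.  ] then shift [-0.0016  0.0012  0.0978]
```

```bash
python3 -m pendant '[[[0.0015,0.0015,0.02,0,0,0],[0,0,0.03,0,0,0],[0,0,0.02,0,0,0],[0,0,0.01,0,0,0],[0,0,0,0,0,0],[0,0,0,0,0,0]]]'; python3 - <<'E'
from meas import *
s=monitor.sense();print(s['eef_pos'],bed(s['eef_pos'][:2]));im=get_image('wrist')
cv2.imwrite('pics/w4c.png',cv2.resize(im[100:240,250:390],None,fx=4,fy=4,interpolation=cv2.INTER_CUBIC))
E
```

```text
time_s: 8.05
eef_pos: [0.587, 0.0024, 0.0352]
ee_rot: [179.9, -0.0, 94.3]
wrist_force: [0.3, 0.5, -2.5]
opening: 0.422
[0.58696298 0.00235207 0.0352306 ] [[  2.27441063 -54.68359133]]
```

View pics/w4c.png

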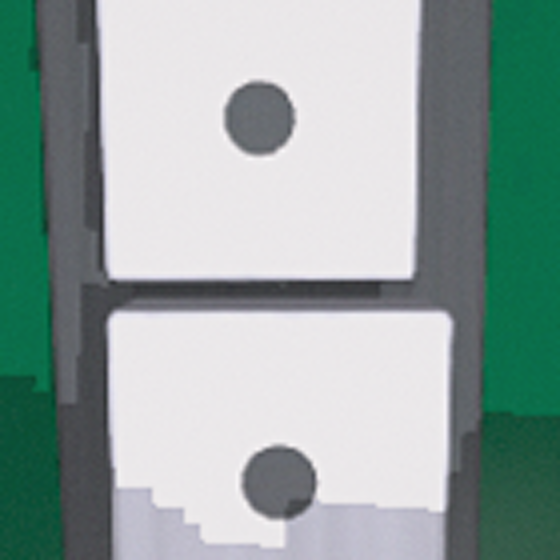

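```bash
cat >> meas.py <<'E'
def cr(l): return np.array(l)/4-.375+[250,100]
E
python3 - <<'E'
from meas import *
s=monitor.sense();C=cam('wrist',s)
zt=s['eef_pos'][2]+.0205
print(s['eef_pos'])
print('held',bed(unproj(C,cr([(108,312),(452,312)]),zt)).round(1).tolist())
print('first',bed(unproj(C,cr([(108,279),(415,279)]),.035)).round(1).tolist())
print('bed edges',bed(unproj(C,cr([(43,150),(488,150)]),.01)).round(1).tolist())
E
```

```text
[0.58736927 0.00218485 0.03559024]
held [[-16.8, 5.1], [22.7, 5.0]]
first [[-19.2, 7.9], [20.5, 7.8]]
bed edges [[-31.0, 25.1], [33.0, 25.0]]
```

```bash
python3 -m pendant '[[[0.001,-0.002,0.008,0,0,0],[0,0,0.008,0,0,0],[0,0,0.003,0,0,0],[0,0,0,0,0,0],[0,0,0,0,0,0]]]'; python3 - <<'E'
from meas import *
s=monitor.sense();print(s['eef_pos'],bed(s['eef_pos'][:2]));im=get_image('wrist')
cv2.imwrite('pics/w5c.png',cv2.resize(im[100:240,250:390],None,fx=4,fy=4,interpolation=cv2.INTER_CUBIC))
E
```

```text
time_s: 8.6
eef_pos: [0.5845, 0.0024, 0.0155]
ee_rot: [-180.0, -0.0, 94.3]
wrist_force: [0.8, 0.0, -3.8]
opening: 0.422
[0.58454004 0.00243457 0.01546626] [[ -0.13506091 -54.41544128]]
```

View pics/w5c.png

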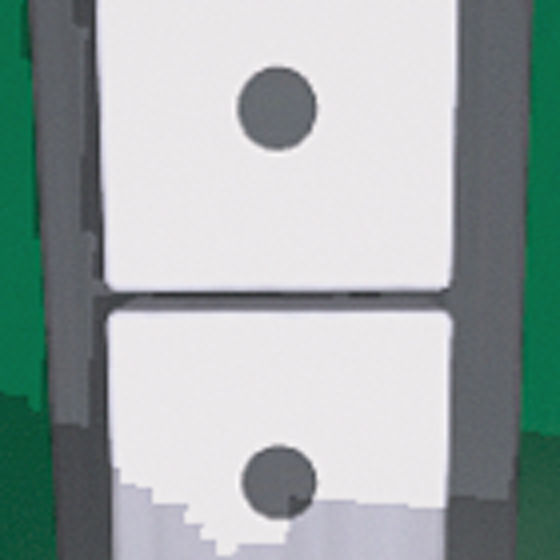

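The two bars are in line, with equal edges and a gap of about 2 mm. I set this one down and release it.

```bash
python3 -m pendant '[[[0.001,0,0.001,0,0,0],[0,0,0,0,0,0],[0,0,0,0,0,0]]]';python3 -m pendant '[[[0,0,0,0,0,0],[0,0,0,0,0,0],[0,0,0,0,0,0],[0,0,0,0,0,0]]]' 0.3;python3 -m pendant '[[[0,0,-0.03,0,0,0],[0,0,-0.05,0,0,0],[0,0,-0.05,0,0,0],[0,0,-0.05,0,0,0],[0,0,-0.01,0,0,0],[0,0,0,0,0,0],[0,0,0,0,0,0]]]' 1; python3 - <<'E'
from meas import *
s=monitor.sense();im=get_image('wrist');C=cam('wrist',s)
cv2.imwrite('pics/w6.png',im)
g=im.min(2)
for n in('long_bar_1','half_bar'):
    for d in silhouettes('wrist',n):
        m=d['mask'];L=.12 if n[0]=='l' else .06
        u=d['position'][1]*640;v=d['position'][0]*480
        if im[m].mean(0)[0]<100: continue
        pts=unproj(C,np.argwhere(m)[:,::-1],.015).astype(np.float32)
        (x,y),(a,b),t_=cv2.minAreaRect(pts*1000)
        yaw=np.radians(t_) if b>a else np.radians(t_)+np.pi/2
        yaw=(yaw+np.pi/2)%np.pi-np.pi/2
        on=x>520
        r,c=fitbox(C,m,x/1e3,y/1e3,yaw,L,.04,.01*on,.025+.01*on)
        print(n,round(d['confidence'],2),round(u),round(v),r[:2].round(4),np.degrees(r[2]).round(1),round(c,3),bed(r[:2]).round(1) if on else '')
E
```

```text
time_s: 8.95
eef_pos: [0.5845, 0.0035, 0.0146]
ee_rot: [180.0, -0.0, 94.3]
wrist_force: [0.6, 0.2, -3.3]
opening: 0.425
time_s: 9.35
eef_pos: [0.5847, 0.0034, 0.0148]
ee_rot: [180.0, 0.0, 94.3]
wrist_force: [-0.4, 0.2, 0.1]
opening: 0.65
time_s: 10.05
eef_pos: [0.5835, 0.0028, 0.2033]
ee_rot: [-179.9, 0.0, 94.3]
wrist_force: [0.0, 0.1, 0.3]
opening: 1.001
long_bar_1 0.94 318 219 [0.5845 0.003 ] 4.2 0.025 [[ -0.1 -53.9]]
long_bar_1 0.64 320 94 [0.5751 0.1238] 4.4 0.03 [[-0.3 67.3]]
long_bar_1 0.6 156 316 [ 0.436 -0.119] -68.4 2.086 
half_bar 0.81 175 208 [0.4259 0.0063] -70.2 0.068
```

View pics/w6.png

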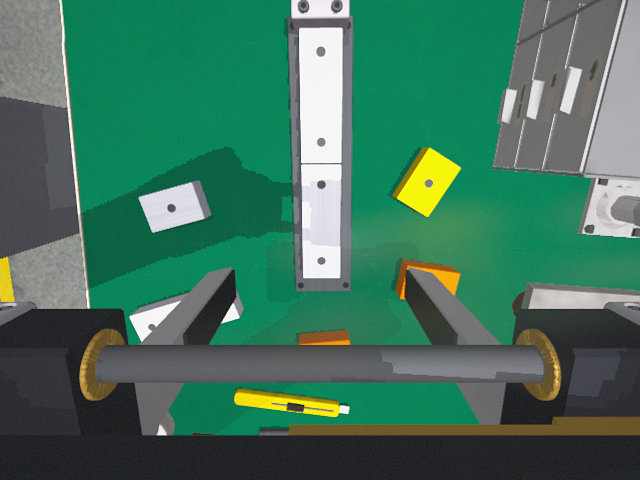

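The placed bar at (320,222) butts against the first bar at (320,95), with a measured centre distance of 121.2 mm. Next is the half bar at (172,208).

```bash
python3 plan.py .4262 .006 .06 19.4;python3 -m pendant '[[[0,0,0,0,0,1.5],[0,0,0,0,0,1.5],[0,0,0,0,0,1.5],[0,0,0,0,0,1.5],[0,0,0,0,0,1.5],[0,0,0,0,0,1.5],[0,0,0,0,0,1.5],[0,0,0,0,0,1.5],[0,0,0,0,0,1.5],[0,0,0,0,0,1.5],[0,0,0,0,0,0]]]';python3 plan.py .4262 .006 .06 19.4
```

```text
t 10.2 turn [-0.04  0.03 14.98] then shift [-0.1472 -0.0549  0.1425]
time_s: 11.3
eef_pos: [0.5837, 0.0034, 0.2032]
ee_rot: [-180.0, 0.1, 19.3]
wrist_force: [0.4, 0.8, -0.9]
opening: 0.999
t 11.3 turn [-0.    0.03 -0.03] then shift [-0.1477 -0.0547  0.1432]
```

```bash
python3 -m pendant '[[[-0.037,-0.014,0.02,0,0,0],[-0.037,-0.013,0.02,0,0,0],[-0.037,-0.014,0.02,0,0,0],[-0.037,-0.014,0.02,0,0,0],[0,0,0.035,0,0,0],[0,0,0.025,0,0,0],[0,0,0,0,0,0],[0,0,0,0,0,0]]]'; python3 plan.py .4262 .006 .0045 19.4; python3 - <<'E'
from h import *
s=monitor.sense();im=get_image('wrist')
C=cam('wrist',s)
for p in boxc(.4262,.006,np.radians(-70.6),.06,.04,.025,.025)[:4]:
    cv2.circle(im,tuple(int(round(t)) for t in proj(C,p)[0]),3,(0,0,255),1)
cv2.imwrite('pics/w7.png',im)
E
```

```text
time_s: 12.1
eef_pos: [0.4263, 0.0068, 0.0643]
ee_rot: [-180.0, 0.1, 19.4]
wrist_force: [0.3, 0.2, 1.0]
opening: 0.998
t 12.1 turn [-0.01  0.02  0.  ] then shift [-0.0004  0.0007  0.0598]
```

View pics/w7.png

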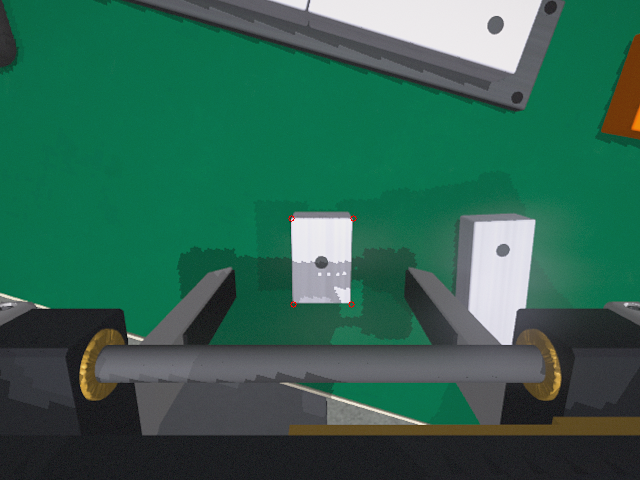

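The half bar, with its single dot at (321,262), sits centred between the fingers and matches the prediction to about 1 px. I grip it.

```bash
python3 -m pendant '[[[0,0.001,0.03,0,0,0],[0,0,0.02,0,0,0],[0,0,0.0095,0,0,0],[0,0,0,0,0,0]]]'; python3 -m pendant '[[[0,0,0,0,0,0],[0,0,0,0,0,0],[0,0,0,0,0,0],[0,0,0,0,0,0],[0,0,0,0,0,0],[0,0,0,0,0,0],[0,0,0,0,0,0],[0,0,0,0,0,0],[0,0,0,0,0,0],[0,0,0,0,0,0]]]' -1 40;  python3 -m pendant '[[[0,0,-0.02,0,0,0],[0,0,-0.05,0,0,0],[0,0,-0.05,0,0,0],[0,0,-0.01,0,0,0],[0,0,0,0,0,0],[0,0,0,0,0,0]]]'; python3 plan.py .5732 .1522 .12 94.4
```

```text
time_s: 12.55
eef_pos: [0.4274, 0.0056, 0.005]
ee_rot: [-180.0, -0.0, 19.3]
wrist_force: [0.7, -0.7, 0.5]
opening: 1.0
time_s: 13.55
eef_pos: [0.4269, 0.0056, 0.005]
ee_rot: [-180.0, 0.0, 19.3]
wrist_force: [-0.1, -0.4, 1.2]
opening: 0.423
time_s: 14.15
eef_pos: [0.426, 0.0048, 0.1339]
ee_rot: [180.0, 0.1, 19.2]
wrist_force: [-0.9, -0.2, -2.2]
opening: 0.422
t 14.15 turn [ -0.02   0.02 -15.03] then shift [0.1357 0.1581 0.0139]
```

```bash
python3 -m pendant '[[[0,0,0,0,0,-1.5],[0,0,0,0,0,-1.5],[0,0,0,0,0,-1.5],[0,0,0,0,0,-1.5],[0,0,0,0,0,-1.5],[0,0,0,0,0,-1.5],[0,0,0,0,0,-1.5],[0,0,0,0,0,-1.5],[0,0,0,0,0,-1.5],[0,0,0,0,0,-1.5],[0.022,0.026,0,0,0,0],[0.022,0.026,0,0,0,0],[0.022,0.026,0,0,0,0],[0.022,0.026,0,0,0,0],[0.022,0.027,0,0,0,0],[0.022,0.027,0,0,0,0],[0,0,0.03,0,0,0],[0,0,0,0,0,0],[0,0,0,0,0,0]]]'; python3 plan.py .5732 .1522 .04 94.4; python3 - <<'E'
from meas import *
s=monitor.sense();im=get_image('wrist');print(s['eef_pos'],bed(s['eef_pos'][:2]))
cv2.imwrite('pics/w8.png',im)
E
```

```text
time_s: 16.05
eef_pos: [0.5725, 0.1482, 0.1026]
ee_rot: [-179.7, 0.1, 94.3]
wrist_force: [0.0, -1.2, -1.9]
opening: 0.42
t 16.05 turn [-0.06  0.02 -0.01] then shift [0.0039 0.001  0.0626]
[0.57251765 0.14822167 0.10257324] [[-0.93737466 91.86432806]]
```

View pics/w8.png

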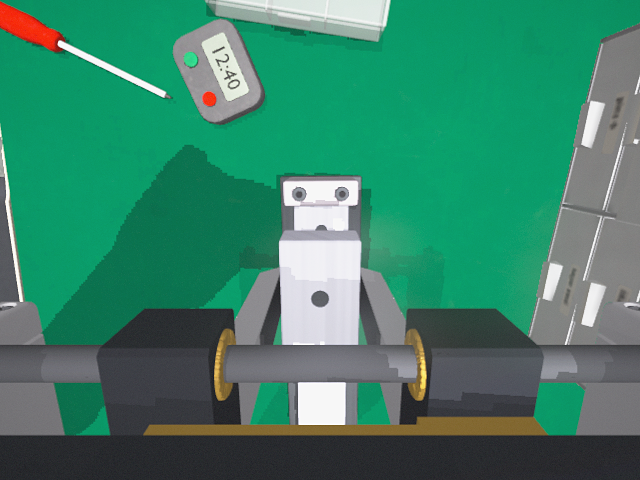

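```bash
python3 - <<'E'
from meas import *
s=monitor.sense();C=cam('wrist',s)
im=cv2.imread('pics/w8.png');cv2.imwrite('pics/w8c.png',cv2.resize(im[160:300,250:390],None,fx=4,fy=4,interpolation=cv2.INTER_CUBIC))
print(s['ee_rot'],bed(s['eef_pos'][:2]))
E
```

```text
[-1.79832692e+02  5.46771570e-02  9.43114856e+01] [[-1.06638785e-02  9.20398893e+01]]
```

View pics/w8c.png

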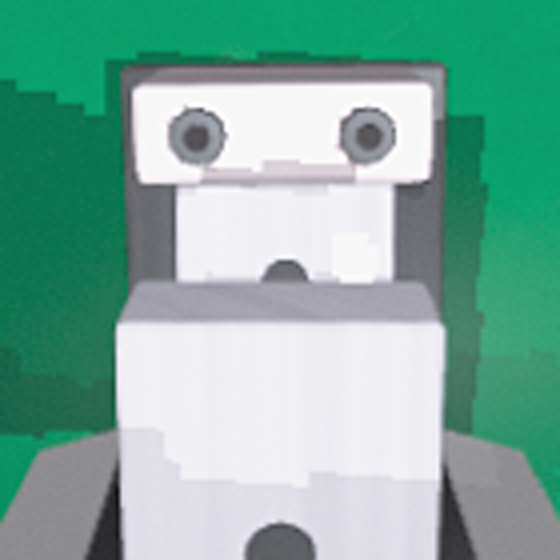

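```bash
cat >> meas.py <<'E'
def cr2(l,o,k=4): return (np.array(l)+.5)/k-.5+np.array(o)
E
python3 - <<'E'
from meas import *
s=monitor.sense();C=cam('wrist',s);f=lambda l,z:print(bed(unproj(C,cr2(l,(250,160)),z)).round(1).tolist())
f([(117,322),(444,322)],s['eef_pos'][2]+.02)
f([(134,184),(434,184)],.058)
f([(176,250),(396,250)],.035)
f([(128,250),(444,250)],.010)
f([(133,84),(435,84)],.058)
E
python3 plan.py .5732 .1522 .04 94.4
```

```text
[[-19.3, 122.3], [20.0, 122.3]]
[[-24.1, 129.3], [25.7, 129.2]]
[[-19.2, 113.6], [21.5, 113.5]]
[[-30.9, 108.6], [33.3, 108.5]]
[[-23.8, 145.6], [25.4, 145.6]]
t 16.1 turn [-0.03  0.01 -0.02] then shift [0.0037 0.0001 0.0639]
```

```bash
python3 -m pendant '[[[0.004,0.0005,0.02,0,0,0],[0,0,0.014,0,0,0],[0,0,0,0,0,0],[0,0,0,0,0,0],[0,0,0,0,0,0]]]'; python3 - <<'E'
from meas import *
s=monitor.sense();im=get_image('wrist');print(s['eef_pos'],s['ee_rot'],bed(s['eef_pos'][:2]))
cv2.imwrite('pics/w9c.png',cv2.resize(im[160:300,250:390],None,fx=4,fy=4,interpolation=cv2.INTER_CUBIC))
E
```

```text
time_s: 16.6
eef_pos: [0.5753, 0.153, 0.0719]
ee_rot: [179.9, -0.0, 94.3]
wrist_force: [0.4, -0.3, -1.7]
opening: 0.425
[0.57534217 0.15297718 0.07187205] [ 1.79935874e+02 -1.57660139e-02  9.42503233e+01] [[ 2.24366506 96.38913266]]
```

View pics/w9c.png

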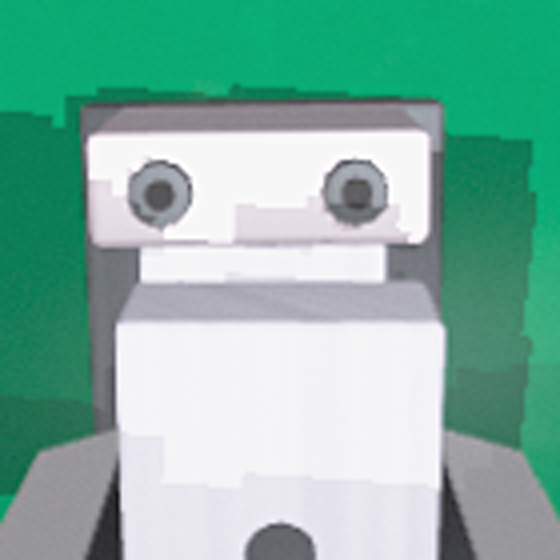

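```bash
python3 - <<'E'
from meas import *
s=monitor.sense();C=cam('wrist',s);f=lambda l,z:print(bed(unproj(C,cr2(l,(250,160)),z)).round(1).tolist())
print(s['eef_pos'],bed(s['eef_pos'][:2]))
f([(117,322),(444,322)],s['eef_pos'][2]+.02)
f([(88,244),(432,244)],.058)
f([(140,265),(387,265)],.035)
f([(88,130),(432,130)],.058)
E
```

```text
[0.57536943 0.15301768 0.07189927] [[ 2.27394844 96.42741948]]
[[-17.1, 126.7], [22.3, 126.6]]
[[-25.0, 129.8], [24.5, 129.6]]
[[-20.0, 121.9], [19.9, 121.8]]
[[-24.4, 146.1], [24.1, 146.0]]
```

```bash
python3 -m pendant '[[[0.0005,-0.0025,0.004,0,0,0],[0,0,0.012,0,0,0],[0,0,0.01,0,0,0],[0,0,0,0,0,0],[0,0,0,0,0,0]]]'; python3 - <<'E'
from meas import *
s=monitor.sense();im=get_image('wrist');print(s['eef_pos'],s['ee_rot'],bed(s['eef_pos'][:2]))
cv2.imwrite('pics/w10c.png',cv2.resize(im[160:300,250:390],None,fx=4,fy=4,interpolation=cv2.INTER_CUBIC))
E
```

```text
time_s: 17.15
eef_pos: [0.5719, 0.1533, 0.0444]
ee_rot: [-179.9, 0.0, 94.3]
wrist_force: [-0.2, 0.7, -2.1]
opening: 0.423
[0.57194521 0.15328835 0.04438631] [-1.79932779e+02  2.60490410e-03  9.42843631e+01] [[-1.11941633 96.95999993]]
```

View pics/w10c.png

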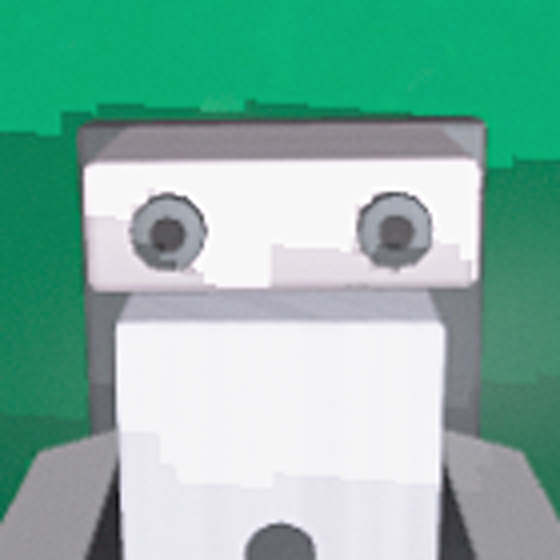

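```bash
python3 - <<'E'
from meas import *
s=monitor.sense();C=cam('wrist',s);f=lambda l,z:print(bed(unproj(C,cr2(l,(250,160)),z)).round(1).tolist())
print(s['eef_pos'],bed(s['eef_pos'][:2]))
f([(117,322),(444,322)],s['eef_pos'][2]+.02)
f([(84,289),(480,289)],.058)
E
```

```text
[0.57224486 0.15350179 0.04484468] [[-0.80427116 97.14981808]]
[[-20.1, 127.4], [19.2, 127.3]]
[[-25.0, 130.0], [24.5, 129.8]]
```

Laterally the half bar is in line with the stop, and 2.5 mm remains to the stop face. I move 1 mm closer, set it down and release.

```bash
python3 -m pendant '[[[0.001,0,0.002,0,0,0],[0,0,0.002,0,0,0],[0,0,0,0,0,0],[0,0,0,0,0,0]]]';python3 -m pendant '[[[0,0,0,0,0,0],[0,0,0,0,0,0],[0,0,0,0,0,0],[0,0,0,0,0,0]]]' 0.3;python3 -m pendant '[[[0,0,-0.03,0,0,0],[0,0,-0.05,0,0,0],[0,0,-0.05,0,0,0],[0,0,-0.03,0,0,0],[0,0,0,0,0,0],[0,0,0,0,0,0]]]' 1; python3 - <<'E'
from meas import *
s=monitor.sense();im=get_image('wrist');C=cam('wrist',s)
print(s['eef_pos'])
cv2.imwrite('pics/w11.png',im)
E
python3 plan.py .438 -.118 .06 21.6
```

```text
time_s: 17.6
eef_pos: [0.5722, 0.1543, 0.041]
ee_rot: [-180.0, 0.0, 94.3]
wrist_force: [0.2, -0.4, -1.4]
opening: 0.424
time_s: 18.0
eef_pos: [0.5724, 0.1544, 0.0412]
ee_rot: [180.0, -0.0, 94.3]
wrist_force: [0.1, 0.2, -0.8]
opening: 0.644
time_s: 18.6
eef_pos: [0.5724, 0.154, 0.2012]
ee_rot: [179.9, 0.0, 94.3]
wrist_force: [-0.2, -0.0, 0.2]
opening: 0.996
[0.57238375 0.15396294 0.20124496]
t 18.65 turn [-0.    0.02 14.53] then shift [-0.2243  0.2032  0.1401]
```

View pics/w11.png

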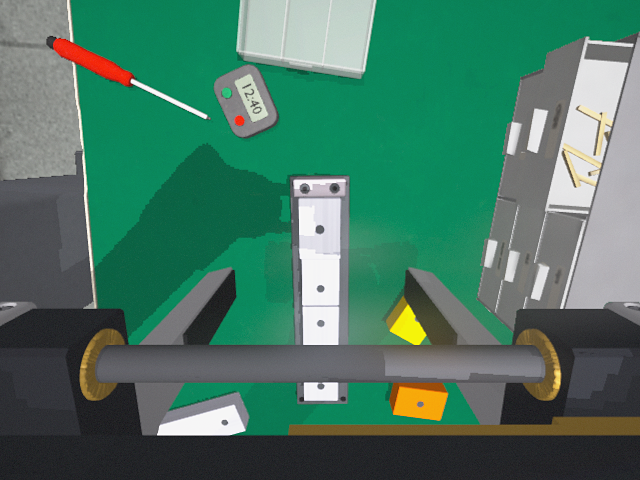

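The half bar lies against the stop at (319,228), and nothing else has been disturbed. Next is the last long bar.

```bash
python3 -m pendant '[[[0,0,0,0,0,1.45],[0,0,0,0,0,1.45],[0,0,0,0,0,1.45],[0,0,0,0,0,1.45],[0,0,0,0,0,1.45],[0,0,0,0,0,1.45],[0,0,0,0,0,1.45],[0,0,0,0,0,1.45],[0,0,0,0,0,1.45],[0,0,0,0,0,1.45],[-0.028,0.025,0.01,0,0,0],[-0.028,0.025,0.01,0,0,0],[-0.028,0.025,0.01,0,0,0],[-0.028,0.026,0.01,0,0,0],[-0.028,0.026,0.01,0,0,0],[-0.028,0.026,0.01,0,0,0],[-0.028,0.025,0.01,0,0,0],[-0.028,0.025,0.01,0,0,0],[0,0,0,0,0,0],[0,0,0,0,0,0]]]'; python3 - <<'E'
from meas import *
s=monitor.sense();im=get_image('wrist');C=cam('wrist',s)
print(s['eef_pos'],s['ee_rot'])
cv2.imwrite('pics/w12.png',im)
for d in silhouettes('wrist','long_bar_1'):
    m=d['mask']
    pts=unproj(C,np.argwhere(m)[:,::-1],.02).astype(np.float32)
    print(d['confidence'],d['position'],cv2.minAreaRect(pts*1000))
    x,y=pts.mean(0)
    if abs(y+.118)<.03:
        r,c=fitbox(C,m,x,y,np.radians(-68.4),.12,.04,0,.025);print(r,np.degrees(r[2]),c)
E
python3 plan.py .438 -.118 .004 21.6
```

```text
time_s: 20.65
eef_pos: [0.4382, -0.1177, 0.1198]
ee_rot: [-179.9, 0.1, 21.7]
wrist_force: [-0.8, 0.6, 0.4]
opening: 1.0
[ 0.4381597  -0.11772694  0.11978575] [-1.79880705e+02  1.30499162e-01  2.16559168e+01]
0.98 [0.4946, 0.4997] ((436.2079772949219, -118.43612670898438), (122.42190551757812, 40.684871673583984), 21.730133056640625)
[ 0.4368295  -0.11818463 -1.19215349] -68.30536359742034 0.02288440428674221
0.83 [0.0306, 0.4155] ((565.844970703125, -5.439750671386719), (33.75996398925781, 118.88441467285156), 21.60620880126953)
t 20.75 turn [-0.01 -0.    0.05] then shift [-0.0024  0.0011  0.1167]
```

View pics/w12.png

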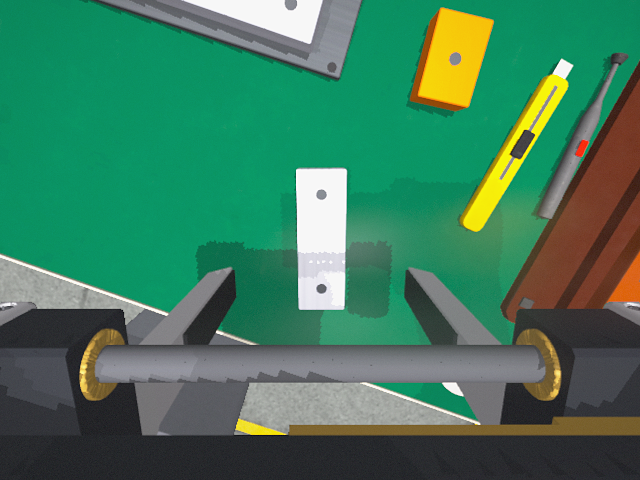

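The long bar at (321,240) is centred between the fingers, with the tin well clear at bottom right. I grip it.

```bash
python3 -m pendant '[[[-0.002,0.001,0.04,0,0,0],[0,0,0.04,0,0,0],[0,0,0.025,0,0,0],[0,0,0.01,0,0,0],[0,0,0,0,0,0]]]'; python3 -m pendant '[[[0,0,0,0,0,0],[0,0,0,0,0,0],[0,0,0,0,0,0],[0,0,0,0,0,0],[0,0,0,0,0,0],[0,0,0,0,0,0],[0,0,0,0,0,0],[0,0,0,0,0,0],[0,0,0,0,0,0],[0,0,0,0,0,0]]]' -1 40;  python3 -m pendant '[[[0,0,-0.02,0,0,0],[0,0,-0.05,0,0,0],[0,0,-0.05,0,0,0],[0,0,-0.01,0,0,0],[0,0,0,0,0,0],[0,0,0,0,0,0]]]'; python3 plan.py .580 .0585 .12 94.3
```

```text
time_s: 21.25
eef_pos: [0.438, -0.1175, 0.0053]
ee_rot: [-179.9, 0.1, 21.9]
wrist_force: [-0.3, -0.4, 0.3]
opening: 1.002
time_s: 22.25
eef_pos: [0.438, -0.119, 0.0061]
ee_rot: [180.0, 0.0, 21.8]
wrist_force: [-0.5, -0.4, 2.2]
opening: 0.421
time_s: 22.85
eef_pos: [0.4365, -0.1195, 0.1346]
ee_rot: [-179.9, 0.2, 21.7]
wrist_force: [-0.8, 0.7, -3.8]
opening: 0.421
t 22.85 turn [ -0.03   0.02 -14.51] then shift [0.1667 0.1564 0.0146]
```

```bash
python3 -m pendant '[[[0,0,0,0,0,-1.45],[0,0,0,0,0,-1.45],[0,0,0,0,0,-1.45],[0,0,0,0,0,-1.45],[0,0,0,0,0,-1.45],[0,0,0,0,0,-1.45],[0,0,0,0,0,-1.45],[0,0,0,0,0,-1.45],[0,0,0,0,0,-1.45],[0,0,0,0,0,-1.45],[0.027,0.026,0,0,0,0],[0.027,0.026,0,0,0,0],[0.027,0.026,0,0,0,0],[0.027,0.026,0,0,0,0],[0.027,0.026,0,0,0,0],[0.027,0.026,0,0,0,0],[0,0,0.03,0,0,0],[0,0,0,0,0,0],[0,0,0,0,0,0],[0,0,0,0,0,0]]]'; python3 - <<'E'
from meas import *
s=monitor.sense();im=get_image('wrist');print(s['eef_pos'],s['ee_rot'],bed(s['eef_pos'][:2]))
cv2.imwrite('pics/w13.png',im)
E
```

```text
time_s: 24.85
eef_pos: [0.5811, 0.0537, 0.1055]
ee_rot: [-179.9, 0.0, 94.2]
wrist_force: [-0.3, 0.0, -3.2]
opening: 0.425
[0.58106666 0.05366265 0.10552725] [-1.79927906e+02  1.48724037e-02  9.42497369e+01] [[ 0.33196423 -3.07187061]]
```

View pics/w13.png

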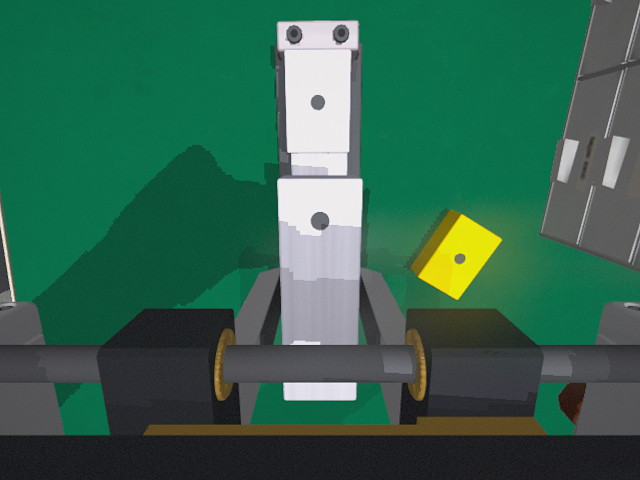

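```bash
python3 - <<'E'
im=__import__('cv2').imread('pics/w13.png')
import cv2
cv2.imwrite('pics/w13c.png',cv2.resize(im[100:240,250:390],None,fx=4,fy=4,interpolation=cv2.INTER_CUBIC))
E
```

```text
(no output)
```

View pics/w13c.png

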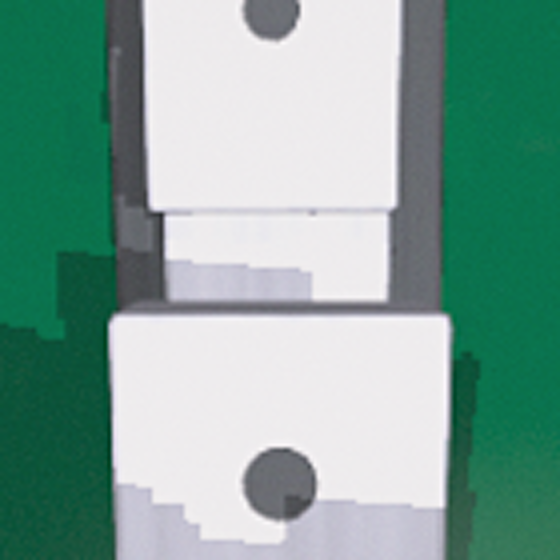

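```bash
python3 - <<'E'
from meas import *
s=monitor.sense();C=cam('wrist',s);f=lambda l,z:print(bed(unproj(C,cr2(l,(250,100)),z)).round(1).tolist())
print(s['eef_pos'],bed(s['eef_pos'][:2]))
f([(110,314),(450,314)],s['eef_pos'][2]+.0193)
f([(150,210),(398,209)],.060)
f([(165,280),(389,280)],.035)
E
```

```text
[0.58148102 0.05365299 0.10608305] [[ 0.74437008 -3.11329115]]
[[-18.5, 56.6], [20.8, 56.5]]
[[-19.6, 68.5], [20.0, 68.6]]
[[-19.5, 56.5], [20.7, 56.3]]
```

```bash
python3 -m pendant '[[[0.004,-0.001,0.015,0,0,0],[0.004,0,0.015,0,0,0],[0,0,0.006,0,0,0],[0,0,0,0,0,0],[0,0,0,0,0,0],[0,0,0,0,0,0]]]'; python3 - <<'E'
from meas import *
s=monitor.sense();im=get_image('wrist');print(s['eef_pos'],s['ee_rot'],bed(s['eef_pos'][:2]))
cv2.imwrite('pics/w14c.png',cv2.resize(im[100:240,250:390],None,fx=4,fy=4,interpolation=cv2.INTER_CUBIC))
E
```

```text
time_s: 25.5
eef_pos: [0.5803, 0.0622, 0.0704]
ee_rot: [180.0, -0.0, 94.3]
wrist_force: [-0.0, 0.7, -3.9]
opening: 0.419
[0.58033217 0.06216847 0.07041133] [ 1.79958616e+02 -8.08965687e-03  9.42607314e+01] [[0.2521985  5.46523289]]
```

View pics/w14c.png

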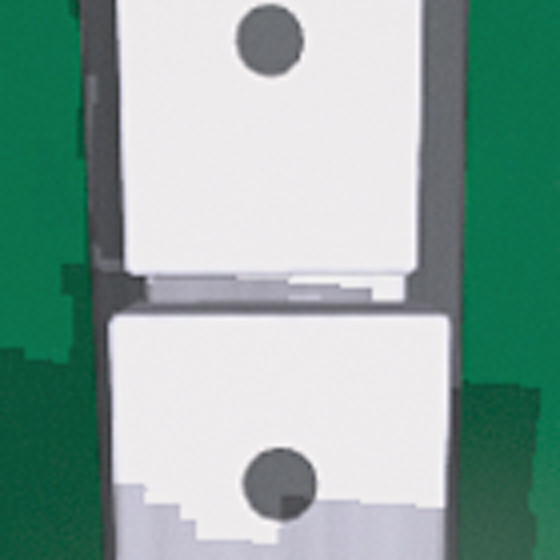

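```bash
python3 - <<'E'
from meas import *
s=monitor.sense();C=cam('wrist',s);f=lambda l,z:print(bed(unproj(C,cr2(l,(250,100)),z)).round(1).tolist())
print(s['eef_pos'],bed(s['eef_pos'][:2]))
f([(110,314),(450,314)],s['eef_pos'][2]+.0193)
f([(126,271),(415,271)],.060)
f([(147,290),(406,290)],.035)
E
```

```text
[0.58034413 0.06209018 0.0704746 ] [[0.25811968 5.38625293]]
[[-19.1, 65.1], [20.3, 65.0]]
[[-20.3, 68.8], [19.0, 68.7]]
[[-19.9, 65.0], [20.1, 64.9]]
```

```bash
python3 -m pendant '[[[0.001,-0.0005,0.01,0,0,0],[0,0,0.01,0,0,0],[0,0,0.004,0,0,0],[0,0,0,0,0,0],[0,0,0,0,0,0]]]'; python3 - <<'E'
from meas import *
s=monitor.sense();im=get_image('wrist');print(s['eef_pos'],s['ee_rot'],bed(s['eef_pos'][:2]))
cv2.imwrite('pics/w15c.png',cv2.resize(im[100:240,250:390],None,fx=4,fy=4,interpolation=cv2.INTER_CUBIC))
E
```

```text
time_s: 26.05
eef_pos: [0.5793, 0.0631, 0.0459]
ee_rot: [-180.0, -0.0, 94.3]
wrist_force: [-0.3, 0.6, -4.3]
opening: 0.422
[0.57933369 0.06312798 0.04585903] [-1.79982491e+02 -9.18156362e-03  9.42735568e+01] [[-0.66972673  6.49851801]]
```

View pics/w15c.png

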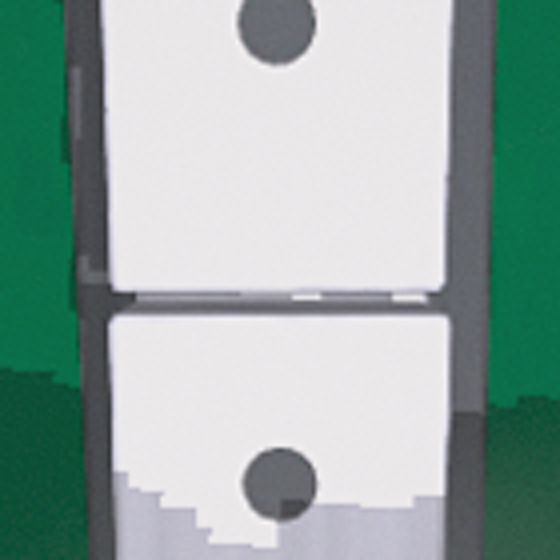

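The last bar is aligned, with edges at 110–450 against 112–444 in the crop, and the gap is about 2.5 mm. I close it by 1 mm, lower and release.

```bash
python3 -m pendant '[[[0.001,0,0.002,0,0,0],[0,0,0.002,0,0,0],[0,0,0.0005,0,0,0],[0,0,0,0,0,0],[0,0,0,0,0,0]]]';python3 -m pendant '[[[0,0,0,0,0,0],[0,0,0,0,0,0],[0,0,0,0,0,0],[0,0,0,0,0,0]]]' 0.3;python3 -m pendant '[[[0,0,-0.03,0,0,0],[0,0,-0.05,0,0,0],[0,0,-0.05,0,0,0],[0,0,-0.05,0,0,0],[0,0,0,0,0,0],[0,0,0,0,0,0]]]' 1; python3 - <<'E'
from meas import *
s=monitor.sense();im=get_image('wrist');C=cam('wrist',s)
cv2.imwrite('pics/w16.png',im)
for n,L in(('long_bar_1',.12),('half_bar',.06)):
  for d in silhouettes('wrist',n):
    m=d['mask'];print(n,d['confidence'],d['position'],m.sum())
    if im[m].mean(0)[0]<100: continue
    p=unproj(C,np.argwhere(m)[:,::-1],.05).mean(0)
    r,c=fitbox(C,m,p[0],p[1],t,L,.04,.035,.06);print('  ',bed(r[:2]).round(1),np.degrees(r[2]).round(1),round(c,3))
E
```

```text
time_s: 26.6
eef_pos: [0.5793, 0.064, 0.0416]
ee_rot: [180.0, 0.0, 94.3]
wrist_force: [-0.3, 0.2, -4.4]
opening: 0.421
time_s: 27.0
eef_pos: [0.5796, 0.0642, 0.0419]
ee_rot: [180.0, -0.0, 94.3]
wrist_force: [0.0, -0.2, -0.1]
opening: 0.647
time_s: 27.6
eef_pos: [0.5798, 0.064, 0.2226]
ee_rot: [179.9, 0.0, 94.3]
wrist_force: [-0.7, -0.2, -0.2]
opening: 0.995
long_bar_1 0.79 [0.4633, 0.4992] 4566
   [[-0.4  6.7]] 4.1 0.032
long_bar_1 0.7 [0.6267, 0.4948] 1373
   [[ -0.6 -76.7]] 3.4 0.763
half_bar 0.95 [0.485, 0.6484] 2201
half_bar 0.78 [0.8254, 0.5037] 1052
half_bar 0.58 [0.684, 0.6291] 1043
half_bar 0.57 [0.28, 0.4916] 2781
   [[-0.8 97.8]] 4.4 0.032
```

View pics/w16.png

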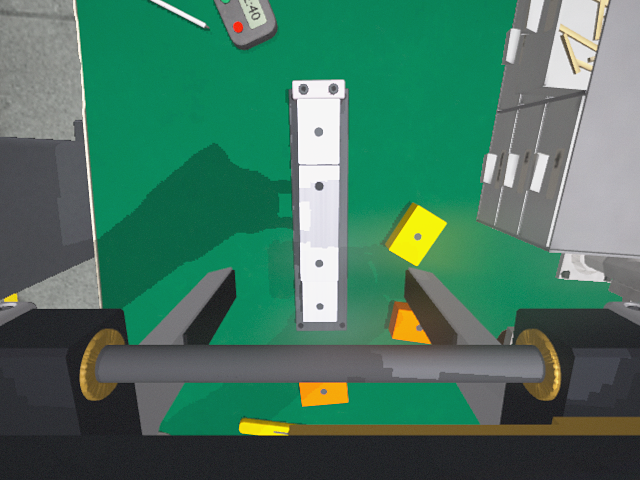

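The stack is closed up: the measured centre distance between half bar and long bar is 91.1 mm, at 4.1° and 4.4° against the plate's 4.4°. Last, a side check with the scene camera.

```bash
python3 - <<'E'
from meas import *
im=get_image('scene')
cv2.imwrite('pics/s2.png',cv2.resize(im[190:330,190:390],None,fx=4,fy=4,interpolation=cv2.INTER_CUBIC))
C=cam('wrist',monitor.sense())
print('lower bar end',bed(unproj(C,[(301,322.5),(337.5,321.5)],.035)).round(1).tolist())
E
```

```text
lower bar end [[-24.0, -113.7], [18.6, -112.4]]
```

View pics/s2.png

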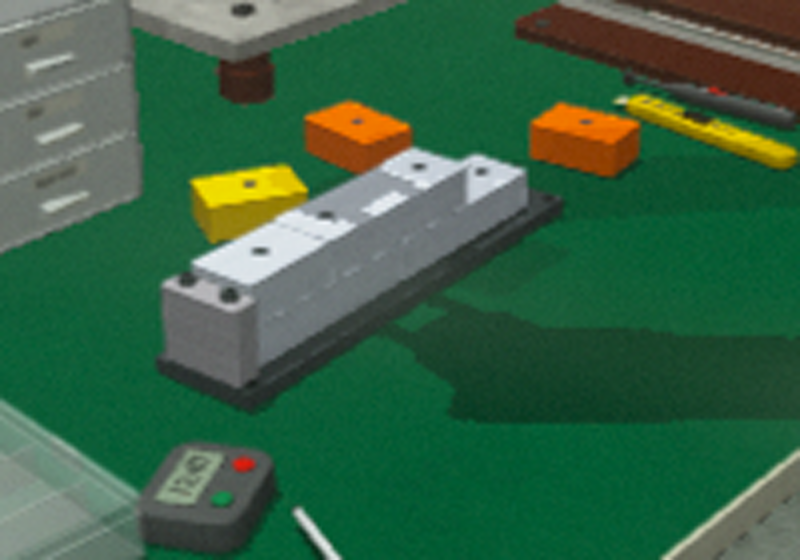

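The scene view shows both courses flat, closed up and in line, with the stopwatch untouched. I hand the job in.

```bash
python3 -c "
from rig import manip;print(manip.sign_off())"
```

```text
the job is handed in; nothing more can be done
None
```

I laid the second long bar end to end with the first, then the half bar against the stop on top, then the last long bar end to end with it. The job was handed in at about 28 s of the 67 s allowed.

| Last check | Measured | Limit |
|---|---|---|
| Centre distance, first-course bars (measured just after placing) | 121.2 mm | 127 mm |
| Centre distance, top-course bars | 91.1 mm | 97 mm |
| Distance from the plate's centre line | under 1 mm for all four bars | 8 mm |
| Angle to the plate's direction | 0.3° or less for all four bars | 4° |

- **Side view:** the last scene picture shows all four bars lying flat, with the stopwatch where it was. I did not measure the tin again, but the gripper stayed well clear of it.
- **Disagreement:** my plate frame from the first picture was off by about 2–3 mm along the plate compared with the closer views. I therefore placed each bar relative to its neighbour or the stop.
- **Rough reading:** the last hand-read end of the lower bar was noisy. Its two corners came out 42.6 mm apart across a 40 mm bar. It still fits the earlier position.

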